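Buckle two springform cake tins

ROBOT

A 6-joint arm with a two-finger parallel gripper is mounted at the origin on the work surface. World frame = base frame: x ahead of the robot, y to its left, z up, the work surface at z = 0. Lengths are in m, angles in degrees, forces in N, time in s.
With the tool pointing down it reaches from about 0.4 to 0.825 m from the base axis. Payload 7 kg.
Tool frame: the origin (TCP) lies on the centre line of the jaws, within the pads' length; the fingertips stand 19 mm ahead of it and the grasp point (between the pads) is the TCP (r.tip_extent is the distance from the TCP to the fingertips, in m); z points along the fingers, y is the line along which they close (so a half turn about z gives the same grasp; the last joint's range is limited). The gripper opens to 88 mm and grips with 3 to 60 N. Pads are 19 mm wide; open, the fingers measure 130 mm over their backs; the gripper's body (78 mm by 193 mm) begins 47 mm behind the grasp point.
Start: joints at [-51.159, 20.546, 0.682, 0, -70.136, -16.507], TCP at [0.256, -0.624, 0.246] pointing down, gripper open.
Joint ranges: [-176.03, 176.03], [-82.01, 121.73], [-58.28, 71.71], [-173.87, 95.51], [-174.79, -0.11], [-173.66, 173.66]. Speed limits (degrees/s): [136.94, 136.94, 172.46, 180, 180, 180].

INTERFACE

Orientations are given as [roll, pitch, yaw] about the fixed x, y, z axes, in that order (R = Rz(yaw) Ry(pitch) Rx(roll)).
In Python, from plant import r gives the robot as it stands. The module is installed in compiled form; this text tells all that it offers.
- The arm moves only by the tool jog_arm, never from a script. Its argument "deltas" is a list that holds one entry, the list of rows, each a list of 5 numbers: the opening, from -1 (shut) to 1 (fully open), then the shift along the world's x, y, z in cm, then the turn about the world's z in rad. In form: [[[claw, dx, dy, dz, turn], ...]]. A call has 1 to 8 rows; each row shifts and turns the commanded pose from where the row before left it; what a row does not reach is not made up. A row lasts 1/8 s, in which the tool goes at most 62.5 mm and 10.7 degrees, less where a joint would pass 70% of its speed; a pose out of reach is approached as far as the arm can. A call with a gripper value outside its range is refused whole. The fingers move at their own pace and stop on an object; "force" is the grip in N (left out, the last holds). Time passes only in rows, so rows that do not move let the fingers close. It gives the time, the measured TCP pose, the force, the opening and the grip force at its end, in the units of the state.
- r.get_state(): the state, without advancing time (a new reading comes with each control period).
- r.capture(name): name is "scene" or "top" or "wrist"; returns the picture (480x640x3 uint8, blue, green, red); there is no depth.
- r.camera_info(name): a dict with "fx", "fy", "cx", "cy" (pixels), "k1" (the pictures are not rectified: a ray, as slopes to the right and down, at radius r is drawn at 1 + k1 r^2 times it, then the intrinsics apply), "view" (4x4, takes a point from world to camera coordinates). Camera axes: x right, y up, looking along -z (the intrinsics and any distortion apply to the point x, -y, -z); pixel columns grow to the right and rows downward; lengths in m; the calibration is good to about 2 mm. A picture is of the moment at which its call begins: read the wrist's pose just before it. camera_info takes no time and is no camera call; for the wrist camera it gives the pose at the moment of the call.
- r.close_job(): hands the job in; it is judged then, once.
The state is a dict: "time_s": time; "joints": joint angles; "qd": joint speeds; "joint_torque": joint torques, N m; "tcp_pos": TCP position; "eef_rot": TCP orientation; "contact_force": force on the tool from outside, world axes, zero at the start; "moment": the same for the moment, N m; "gripper_width": finger opening in m; "gripper_force": force on a finger pad.
Only numpy, scipy, OpenCV 4.12 (cv2) and the standard library are available. Lean on these libraries where they do the work, as an engineer would, in place of code of your own. Each camera call takes 0.05 s, during which the arm holds its last target. There are 200 camera calls.

TASK

The two springform cake tins on the pastry bench have their rings round their bases but are still unbuckled: get them ready for filling by pushing the buckle lever of each tin round with a fingertip, past its dead centre, until it snaps shut against the tin. The tins stay standing on the bench, not picked up or tipped and not shoved more than a few centimetres, and everything else stays where it is.

Things in the scene. Friction and masses are not known exactly. Their poses are not given: they have to be found in the camera images.
- tin_big: The larger springform cake tin: dark grey steel, loose on the bench, open top, 200 mm across, 60 mm high, about 1.7 kg (thick base plate), thin wall. Origin: centre of its underside; z up. Its bright steel buckle is on the outside of the wall, at the tin's own -x side.
- tin_big_pivot (a point): Upright hinge pin of the larger tin's buckle lever, 110 mm from the tin's centre, 41 mm above the bench. It stays put on the tin.
- tin_big_tab (a point): End of the thumb tab of that lever, about 63 mm from the hinge pin, 41 mm above the bench; it turns with the lever in a level circle about the pin. The lever is a steel channel 20 mm tall (31 to 51 mm above the bench) and 9 mm deep, curved to follow the wall.
- tin_big_lever (a joint): How far the lever has been turned, rad: 0 = open, as it starts; grows clockwise seen from above, up to 1.75 = shut along the wall (stop). Dead centre is at 1.45: before it the springy ring pushes back (up to 0.06 N m, about 1 N at the tab); beyond it the lever snaps shut by itself and stays. The ring's slit closes by 6 mm as it shuts. Opens no further than -0.25 (stop).
- tin_small: The smaller springform cake tin: dark grey steel, loose on the bench, open top, 160 mm across, 60 mm high, about 1.2 kg (thick base plate), thin wall. Origin: centre of its underside; z up. Its bright steel buckle is on the outside of the wall, at the tin's own -x side.
- tin_small_pivot (a point): Upright hinge pin of the smaller tin's buckle lever, 90 mm from the tin's centre, 41 mm above the bench. It stays put on the tin.
- tin_small_tab (a point): End of the thumb tab of that lever, about 63 mm from the hinge pin, 41 mm above the bench; it turns with the lever in a level circle about the pin. The lever is a steel channel 20 mm tall (31 to 51 mm above the bench) and 9 mm deep, curved to follow the wall.
- tin_small_lever (a joint): How far the lever has been turned, rad: 0 = open, as it starts; grows clockwise seen from above, up to 1.60 = shut along the wall (stop). Dead centre is at 1.30: before it the springy ring pushes back (up to 0.06 N m, about 1 N at the tab); beyond it the lever snaps shut by itself and stays. The ring's slit closes by 6 mm as it shuts. Opens no further than -0.40 (stop).
- server: Cake server, black handle and flat steel blade, 250 mm long, lying on the bench between the tins. Origin: its underside, near the middle.
- mould_a: The left of two small aluminium cake moulds standing mouth down, 68 mm across, 50 mm high, behind the tins. Origin: centre of underside.
- mould_b: The right of the two such moulds, 68 mm across, 50 mm high, beside the first. Origin: centre of underside.
- cherry_jar: Jar of cherries with steel cap, 72 mm across, 105 mm high. Origin: centre of underside.
- dredger: Aluminium sugar dredger, 68 mm across, 120 mm high. Origin: centre of underside.
- cutter: Round steel pastry cutter, a ring 68 mm across, 35 mm high. Origin: centre of underside.

How it is judged (in metres and radians):
At the end, for the whole second after the job is handed in: Both buckle levers are snapped shut (within 0.1 rad of the stop); both tins stand flat, at rest, within 60 mm of where they started; every other thing is within 30 mm of its start (value of joint tin_big_lever above 1.65 rad and value of joint tin_small_lever above 1.5 rad and distance of each of tin_big, tin_small from where it was at the start of the episode below 0.06 m and angle between each of tin_big, tin_small's own z axis and vertical below 0.05 rad and linear speed of each of tin_big, tin_small below 0.01 m/s and distance of each of server, mould_a, mould_b, cherry_jar, dredger, cutter from where it was at the start of the episode below 0.03 m); the robot touches nothing.
It fails at once if a tin was lifted off the bench (by more than 12 mm) or tipped (by more than 0.15 rad) (height (world z) of any of tin_big, tin_small above 0.012 m or angle between any of tin_big, tin_small's own z axis and vertical above 0.15 rad).
It fails at once if a tin was shoved more than 60 mm from its place (distance of any of tin_big, tin_small from where it was at the start of the episode above 0.06 m).
It fails at once if another thing on the bench was moved by more than 30 mm (distance of any of server, mould_a, mould_b, cherry_jar, dredger, cutter from where it was at the start of the episode above 0.03 m).
It also fails if it takes over 48 s, if anything falls off the work surface, if the arm or the gripper's body presses on something with over 40 N, if the wrist force passes 120 N, or if a joint passes its speed limit or range.

## Working session

There is one attempt and no reset: what is moved stays moved. The work goes in short steps, Python scripts to look and compute and a tool call to move; the robot and the scene stay as the last step left them, time stands still between calls to the robot, and variables do not carry over. Pictures are saved under pics/ and viewed, at most 10 in all, crops included, and the job is handed in when it is done.

Besides the shell and the picture viewer there is one more tool, called after "Request:" in YAML: its name, and indented under it one key for each argument. jog_arm: Moves the arm, as the interface text tells. Its arguments: {"type":"object","properties":{"deltas":{"type":"array"},"force":{"type":"number"}},"required":["deltas"]}

```bash
mkdir -p pics; cat > h.py <<'E'
import numpy as np, cv2
from plant import r
def ray(name,u,v,info=None):
    c=info or r.camera_info(name); x=(u-c["cx"])/c["fx"]; y=(v-c["cy"])/c["fy"]
    rd=np.hypot(x,y); s=rd
    for _ in range(20): s=rd/(1+c["k1"]*s*s)
    k=s/rd if rd>0 else 1
    V=np.array(c["view"]); R=V[:3,:3]; o=-R.T@V[:3,3]
    return o,R.T@np.array([x*k,-y*k,-1.])
def onz(name,u,v,z,info=None):
    o,d=ray(name,u,v,info); return o+d*(z-o[2])/d[2]
E
python3 - <<'E'
from h import *
for n in("top","scene"):
    cv2.imwrite(f"pics/{n}0.png",r.capture(n)); c=r.camera_info(n); print(n,c["fx"],c["k1"],onz(n,320,240,0),ray(n,320,240)[0])
print(r.get_state())
E
```

```text
top 437.72344399356433 -0.05531225038535551 [ 0.63711036 -0.02069517  0.        ] [ 0.40705749 -0.04236457  1.0666936 ]
scene 437.5052233553284 -0.02767809923591868 [ 6.06866846e-01 -1.42743545e-02  1.11022302e-16] [ 1.12902766 -0.44759019  0.9893957 ]
{'time_s': 0.1, 'joints': array([-5.11593617e+01,  2.05879978e+01,  6.39762369e-01, -1.85403024e-02,
       -7.01358962e+01, -1.65085369e+01]), 'qd': array([-0.05986927, -0.07548798,  0.11085824,  0.12541236, -0.00239552,
        0.01766728]), 'joint_torque': array([-1.55629525e-03, -5.84161663e+01,  2.93749702e+01,  7.01544374e+00,
        1.01259223e-02, -6.89319177e-05]), 'tcp_pos': array([ 0.25632947, -0.6239975 ,  0.24471192]), 'eef_rot': array([ 1.79914383e+02, -7.19749401e-03, -1.57674206e+02]), 'contact_force': array([-0.26675919,  0.24330982, -0.58280072]), 'moment': array([ 0.00799374,  0.03136172, -0.03681421]), 'gripper_force': 0.0, 'gripper_width': 0.08753107154841797}
```

View pics/top0.png

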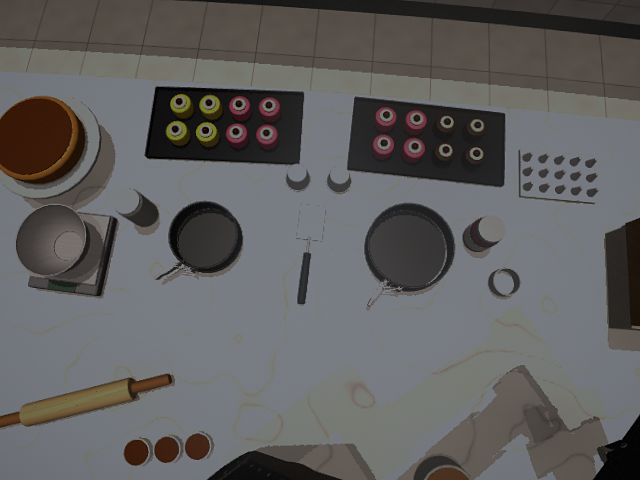

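View pics/scene0.png

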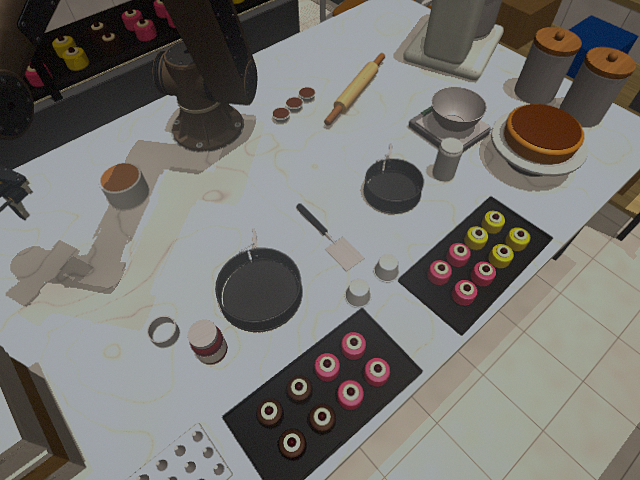

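The top view shows the small tin at about (205,237) with its lever running from about (185,266) to (158,279). The big tin is at (409,247), its lever running from about (392,286) to (369,306). I'll enlarge both buckles and measure the rims.

```bash
python3 - <<'E'
from h import *
im=cv2.imread("pics/top0.png")
a=im[240:290,150:215]; b=im[268:318,360:425]
cv2.imwrite("pics/crop.png",cv2.resize(np.hstack([a,b]),None,fx=6,fy=6,interpolation=cv2.INTER_CUBIC))
g=im.max(2)
for n,c in(("small",(205,237)),("big",(409,247))):
    m=(cv2.GaussianBlur(g,(3,3),0)<85).astype(np.uint8); m=cv2.morphologyEx(m,cv2.MORPH_CLOSE,np.ones((7,7)))
    k,l=cv2.connectedComponents(m); q=(l==l[c[1],c[0]]).astype(np.uint8)
    q=cv2.morphologyEx(q,cv2.MORPH_OPEN,cv2.getStructuringElement(2,(15,15)))
    cs=max(cv2.findContours(q,0,1)[0],key=cv2.contourArea)[:,0]
    P=np.array([onz("top",u,v,.06)[:2] for u,v in cs]).astype(np.float32)
    (x,y),rad=cv2.minEnclosingCircle(P); A=np.c_[2*P,np.ones(len(P))]; s=np.linalg.lstsq(A,(P**2).sum(1),rcond=None)[0]
    print(n,cv2.boundingRect(cs),x,y,rad,s[:2],np.sqrt(s[2]+s[0]**2+s[1]**2))
for n,p,t in(("small",(185,266),(158,279)),("big",(392,286),(369,306))):
    print(n,onz("top",*p,.045),onz("top",*t,.045))
E
```

```text
small (169, 201, 74, 72) 0.6079943180084229 0.25007790327072144 0.09150604158639908 [0.60862497 0.25010961] 0.08688467398394685
big (364, 203, 91, 89) 0.6269593238830566 -0.23207272589206696 0.10842809081077576 [ 0.62810719 -0.23208442] 0.10493968752209754
small [0.53612695 0.29210861 0.045     ] [0.49943352 0.35187467 0.045     ]
big [ 0.53269594 -0.19902005  0.045     ] [ 0.48168989 -0.14849178  0.045     ]
```

View pics/crop.png

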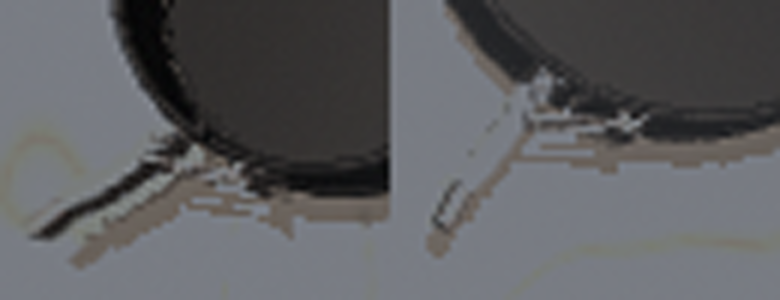

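The enlarged crops show the small pivot near pixel (183,265) with its tab at about (159,280), and the big pivot near (383,286) with its tab at about (368,305). Closing clockwise swings each lever towards +x, onto the +y side of its tin. I'll move closer with the gripper shut to get a wrist view.

Request:
jog_arm:
  deltas:
    - [[-1,2,5,0,0.18],[-1,2,5,0,0.18],[-1,2,5,0,0.18],[-1,2,5,0,0.18],[-1,2,5,0,0.18],[-1,2,5,0,0.18],[-1,2,5,0,0.18],[-1,2,5,0,0.18]]
  force: 20

```text
time_s: 1.1
tcp_pos: [0.4167, -0.2226, 0.2455]
eef_rot: [-180.0, 0.0, -74.8]
contact_force: [1.5, 0.1, -0.2]
gripper_width: 0.0131
gripper_force: 0.0
```

```bash
python3 - <<'E'
from h import *
s=r.get_state(); c=r.camera_info("wrist"); im=r.capture("wrist"); cv2.imwrite("pics/w1.png",im)
import pickle; pickle.dump(c,open("w1.pkl","wb"))
print(s["tcp_pos"],s["eef_rot"],s["joints"],ray("wrist",320,240,c))
for n,p in(("dredT",(128,200)),):print(n,onz("top",*p,.12))
E
```

```text
[ 0.41666497 -0.22264065  0.24550742] [-1.79996674e+02  4.66177434e-03 -7.48222131e+01] [-4.16834278e+00  1.09397518e+00 -2.38784396e+01 -6.06763032e-03
 -6.50259917e+01  1.93486912e+01] (array([ 0.437651  , -0.29674916,  0.38446708]), array([-0.07036181,  0.28348712, -0.95641968]))
dredT [0.66571088 0.42309511 0.12      ]
```

View pics/w1.png

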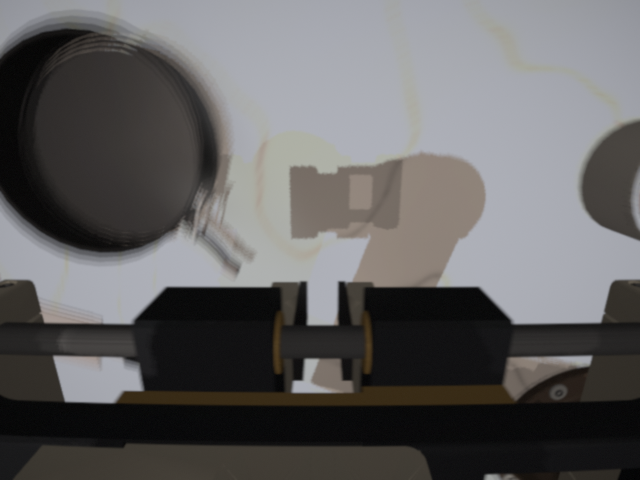

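The wrist view is blurred because the arm was still settling. It shows the big tin at the upper left, with its lever running from about (205,215) to (245,265). I'll retake it still and crop.

```bash
python3 - <<'E'
from h import *
import pickle
for _ in range(2): r.capture("wrist")
s=r.get_state(); c=r.camera_info("wrist"); im=r.capture("wrist"); cv2.imwrite("pics/w2.png",im)
pickle.dump(c,open("w2.pkl","wb")); print(s["tcp_pos"])
cv2.imwrite("pics/w2c.png",cv2.resize(im[150:290,150:290],None,fx=4,fy=4,interpolation=cv2.INTER_CUBIC))
E
```

```text
[ 0.4172337  -0.22221     0.24563053]
```

View pics/w2c.png

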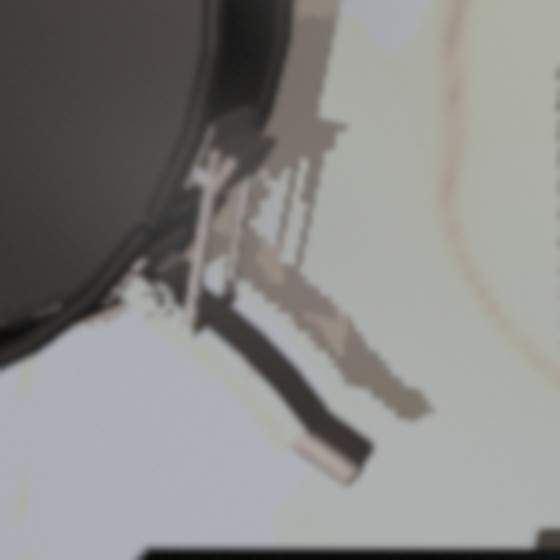

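The still crop is clear. The pin bracket is near crop (155,290), which is pixel (189,222). The tab end's top edge is near crop (352,475), which is pixel (238,269). The dark band is the face I'll push, facing (-x,-y).

```bash
python3 - <<'E'
from h import *
import pickle
c=pickle.load(open("w2.pkl","rb"))
f=lambda x,y,z: onz("wrist",150+x/4,150+y/4,z,c)[:2]
C=np.array([.627,-.232])
for n,x,y,z in(("piv",155,290,.051),("piv2",190,290,.051),("tab",352,477,.051),("tabout",371,448,.051),("faceTop",250,360,.051),("faceBot",370,445,.031)):
    p=f(x,y,z);print(n,p,np.linalg.norm(p-C),np.degrees(np.arctan2(*(p-C)[::-1])))
im=cv2.imread("pics/top0.png")
for n,p,t,C in(("small",(183,265),(159,280),(.608,.250)),("big",(383,286),(369,305),(.627,-.232))):
    for q in(p,t):
        a=onz("top",*q,.05)[:2]; d=a-np.array(C); print(n,a,np.linalg.norm(d),np.degrees(np.arctan2(d[1],d[0])))
for n,t,z in(("tabbig",(369,305),.05),): print(onz("top",*t,z))
E
```

```text
piv [ 0.53761738 -0.18184678] 0.10249193955523724 150.70290785957698
piv2 [ 0.52956649 -0.18400763] 0.1086119559129783 153.77674110321303
tab [ 0.483284   -0.14772024] 0.1666054206360004 149.61124471757134
tabout [ 0.48028771 -0.15634718] 0.1650692186380429 152.7219105094897
faceTop [ 0.51274967 -0.17069763] 0.12965769977786126 151.78368792293293
faceBot [ 0.48322993 -0.14868961] 0.1661639397319356 149.9090116351452
small [0.53742686 0.29560404] 0.08402556856906301 147.129638852389
small [0.49686412 0.34717342] 0.14762742643994362 138.83465935287833
big [ 0.53025231 -0.17736252] 0.11110971906191797 150.54476132843195
big [ 0.48360951 -0.14781922] 0.166274584223692 149.58392868395492
[ 0.48360951 -0.14781922  0.05      ]
```

Big tin: pivot at about (0.531,-0.179), with the lever pointing at about 149°. I'll descend behind the lever with the tool's y axis along the push direction.

Request:
jog_arm:
  deltas:
    - [[-1,2.4,1.5,0,0.17],[-1,2.4,1.5,-4,0.17],[-1,0,0,-5,0.17],[-1,0,0,-5,0.17],[-1,0,0,-4,0.09],[-1,0,0,-2,0],[-1,0,0,0,0]]

```text
time_s: 2.17
tcp_pos: [0.4627, -0.1954, 0.0439]
eef_rot: [179.9, 0.2, -31.2]
contact_force: [0.5, -0.0, 1.2]
gripper_width: 0.0001
gripper_force: 0.0
```

```bash
cat > arc.py <<'E'
import numpy as np,sys
def arc(P,phi0,rad,d,th):
    p=np.radians(phi0)-th; u=np.array([np.cos(p),np.sin(p)]); n=np.array([np.sin(p),-np.cos(p)])
    return np.array(P)+rad*u-d*n
E
python3 - <<'E'
from h import *; from arc import arc
s=r.get_state(); print(s["tcp_pos"],s["eef_rot"],s["contact_force"],s["joints"][5])
im=r.capture("wrist"); cv2.imwrite("pics/w3.png",im)
q=s["tcp_pos"][:2]
for th in np.arange(0,1.8,.15):
    p=arc((.531,-.179),149,.05,.023,th); print(round(th,2),p.round(4),((p-q)*100).round(2)); q=p
E
```

```text
[ 0.46272124 -0.19540346  0.04387496] [179.87438146   0.21802955 -31.20423613] [ 0.47477105 -0.03184127  1.17016343] 59.2488216607211
0.0 [ 0.4763 -0.173 ] [1.36 2.24]
0.15 [ 0.4778 -0.1649] [0.15 0.81]
0.3 [ 0.4805 -0.1571] [0.27 0.78]
0.45 [ 0.4844 -0.1498] [0.38 0.73]
0.6 [ 0.4893 -0.1431] [0.49 0.66]
0.75 [ 0.4951 -0.1373] [0.58 0.58]
0.9 [ 0.5017 -0.1324] [0.66 0.49]
1.05 [ 0.509  -0.1285] [0.73 0.39]
1.2 [ 0.5168 -0.1258] [0.78 0.27]
1.35 [ 0.5249 -0.1243] [0.81 0.15]
1.5 [ 0.5332 -0.124 ] [0.82 0.03]
1.65 [ 0.5413 -0.1249] [ 0.82 -0.09]
```

View pics/w3.png

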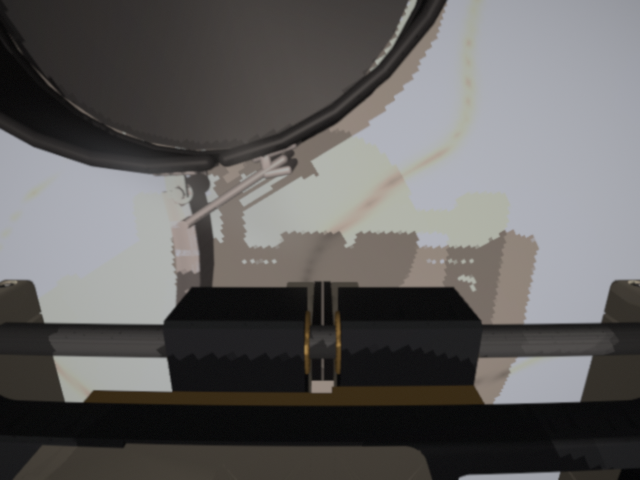

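The finger sits beside the lever, parallel to it: lever at column ~200, finger at ~290–355. Now I'll sweep the first part of the arc.

Request:
jog_arm:
  deltas:
    - [[-1,0.7,1.1,0,0],[-1,0.7,1.1,0,0],[-1,0.2,0.8,0,-0.15],[-1,0.3,0.8,0,-0.15],[-1,0.4,0.7,0,-0.15],[-1,0.5,0.7,0,-0.15],[-1,0.6,0.6,0,-0.15],[-1,0.7,0.5,0,-0.15]]

```text
time_s: 3.22
tcp_pos: [0.5058, -0.1304, 0.0463]
eef_rot: [-180.0, -0.0, -82.9]
contact_force: [-1.1, -0.3, -0.5]
gripper_width: 0.0004
gripper_force: 0.9
```

```bash
python3 - <<'E'
from h import *
s=r.get_state(); print(s["tcp_pos"],s["eef_rot"],s["contact_force"])
cv2.imwrite("pics/w4.png",r.capture("wrist"))
E
```

```text
[ 0.50583522 -0.13037683  0.04629101] [-1.79979387e+02 -9.61353417e-06 -8.28596758e+01] [-1.07942973 -0.34954135 -0.46616127]
```

View pics/w4.png

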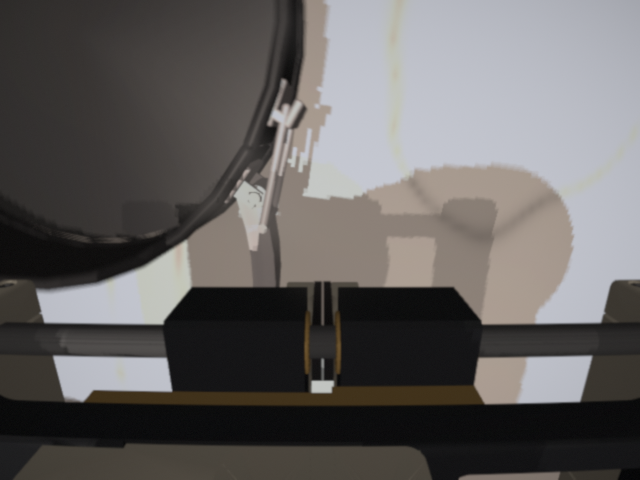

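The lever is following the fingertip with about 1 N of contact force. I'll carry on past dead centre.

Request:
jog_arm:
  deltas:
    - [[-1,0.7,0.4,0,-0.15],[-1,0.8,0.3,0,-0.15],[-1,0.8,0.1,0,-0.15],[-1,0.8,0,0,-0.15],[-1,0.8,-0.1,0,-0.15],[-1,0,0,0,0]]

```text
time_s: 4.03
tcp_pos: [0.5455, -0.1238, 0.0461]
eef_rot: [-179.9, 0.1, -125.4]
contact_force: [0.2, 0.1, -1.4]
gripper_width: 0.0006
gripper_force: 0.0
```

```bash
python3 - <<'E'
from h import *
s=r.get_state(); print(s["tcp_pos"],s["eef_rot"],s["contact_force"])
cv2.imwrite("pics/w5.png",r.capture("wrist"))
E
```

```text
[ 0.545461   -0.12375303  0.04610742] [-1.79934363e+02  5.44788565e-02 -1.25383023e+02] [ 0.15427106  0.07005325 -1.38701631]
```

View pics/w5.png

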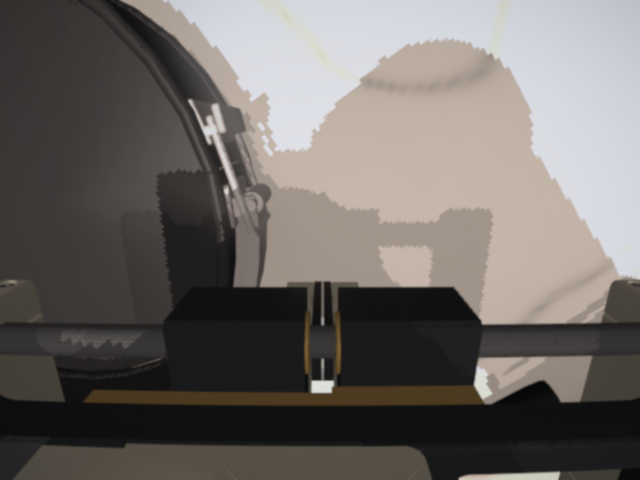

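The force has dropped and the lever lies along the wall, so the big tin has snapped shut. I'll back off, rise and go across to the small tin.

Request:
jog_arm:
  deltas:
    - [[-1,-2.2,2,0,0],[-1,0,0,5,0.1],[-1,0,0,5,0.15],[-1,0,2,5,0.15],[-1,-1,5.5,3,0.15],[-1,-1,5.5,0,0.15],[-1,-1,5.5,0,0.15],[-1,-1,5.5,0,0.15]]

```text
time_s: 5.08
tcp_pos: [0.4816, 0.1365, 0.2257]
eef_rot: [-179.9, 0.0, -67.7]
contact_force: [1.5, 0.3, 0.6]
gripper_width: 0.0002
gripper_force: 0.0
```

Request:
jog_arm:
  deltas:
    - [[-1,-0.5,5.5,0,0.15],[-1,-0.5,5.5,0,0.1],[-1,-0.5,4,0,0],[-1,0,0,0,0],[-1,0,0,0,0]]

```text
time_s: 5.7
tcp_pos: [0.4671, 0.2846, 0.225]
eef_rot: [180.0, 0.0, -53.8]
contact_force: [0.6, 0.6, 0.1]
gripper_width: 0.0007
gripper_force: 0.0
```

```bash
python3 - <<'E'
from h import *
import pickle
s=r.get_state(); print(s["tcp_pos"],s["eef_rot"],s["joints"])
r.capture("wrist")
c=r.camera_info("wrist"); im=r.capture("wrist"); cv2.imwrite("pics/w6.png",im); pickle.dump(c,open("w6.pkl","wb"))
V=np.array(c["view"])
def proj(p):
    q=V[:3,:3]@p+V[:3,3]; x,y=q[0]/-q[2],-q[1]/-q[2]; k=1+c["k1"]*(x*x+y*y); return c["cx"]+c["fx"]*x*k,c["cy"]+c["fy"]*y*k
a=proj(np.array([.532,.298,.051])); b=proj(np.array([.495,.347,.051])); print(a,b)
x0=int(max(0,min((a[0]+b[0])/2-70,500)));y0=int(max(0,min((a[1]+b[1])/2-70,340))); print(x0,y0)
w=cv2.resize(im[y0:y0+140,x0:x0+140],None,fx=4,fy=4,interpolation=cv2.INTER_CUBIC)
t=r.capture("top"); cv2.imwrite("pics/top1.png",t)
t=cv2.resize(t[260:315,350:385+10],(230,281),interpolation=cv2.INTER_CUBIC)
o=np.zeros((560,795,3),np.uint8); o[:,:560]=w; o[:281,565:]=t; cv2.imwrite("pics/w6c.png",o)
E
```

```text
[0.46705059 0.28459025 0.22501068] [ 1.79971259e+02  1.09024448e-03 -5.37791197e+01] [ 5.18786041e+01  9.39493691e+00 -1.72974684e+01 -9.85486865e-03
 -6.33349755e+01 -1.56532989e+01]
(np.float64(253.19320297916215), np.float64(189.67098683261358)) (np.float64(257.9174297332484), np.float64(257.10992757485656))
185 153
```

View pics/w6c.png

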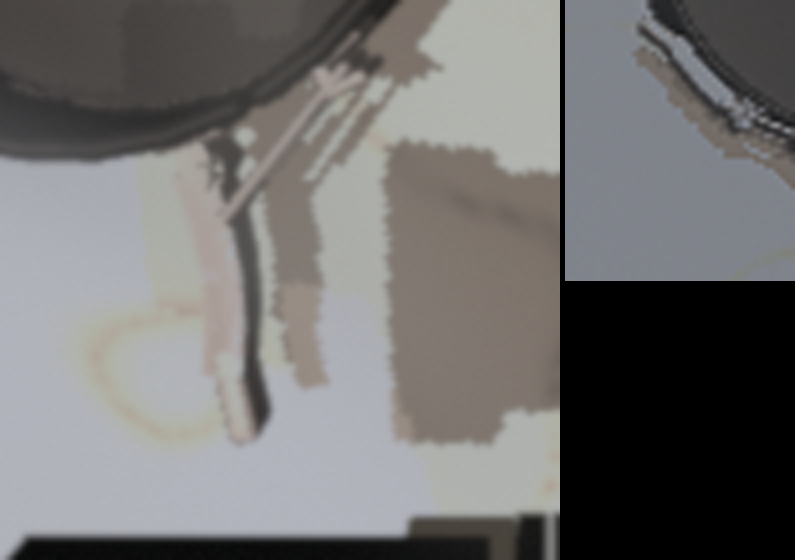

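The big tin's lever now hugs the wall (right inset). On the small tin the pin is near crop (210,165), pixel (238,194), and the tab end near crop (245,440), pixel (246,263). Locating both now.

```bash
python3 - <<'E'
from h import *; from arc import arc
import pickle
c=pickle.load(open("w6.pkl","rb")); f=lambda x,y,z:onz("wrist",185+x/4,153+y/4,z,c)[:2]
P=f(210,165,.051); T=f(245,440,.051); d=T-P; phi=np.degrees(np.arctan2(d[1],d[0])); print(P,T,np.linalg.norm(d),phi,f(265,410,.051))
e=P-[.608,.25]; print(np.linalg.norm(e),np.degrees(np.arctan2(e[1],e[0])))
q=arc(P,phi,.05,.045,0); print("start",q,"y dir",phi-90)
for th in np.arange(0,1.7,.15):
    p=arc(P,phi,.05,.020,th); print(round(th,2),p.round(4),((p-q)*100).round(2)); q=p
E
```

```text
[0.54081476 0.30930541] [0.50048824 0.35806337] 0.06327374065127873 129.59332200261827 [0.50073335 0.34927652]
0.08961578293450771 138.56467602767003
start [0.47427161 0.31915475] y dir 39.593322002618265
0.0 [0.4935 0.3351] [1.93 1.59]
0.15 [0.4979 0.3419] [0.44 0.68]
0.3 [0.5033 0.3479] [0.53 0.6 ]
0.45 [0.5095 0.3531] [0.62 0.52]
0.6 [0.5164 0.3573] [0.69 0.42]
0.75 [0.5238 0.3604] [0.74 0.31]
0.9 [0.5316 0.3624] [0.78 0.2 ]
1.05 [0.5397 0.3631] [0.8  0.08]
1.2 [0.5477 0.3627] [ 0.81 -0.04]
1.35 [0.5556 0.3611] [ 0.79 -0.16]
1.5 [0.5632 0.3583] [ 0.76 -0.28]
1.65 [0.5703 0.3544] [ 0.71 -0.39]
```

The pin-to-tab distance (63 mm) and the pin radius (90 mm) both match the given values. Descending.

Request:
jog_arm:
  deltas:
    - [[-1,0.4,1.7,-2,0.06],[-1,0.3,1.7,-4,0],[-1,0,0,-5,0],[-1,0,0,-4,0],[-1,0,0,-2.9,0],[-1,0,0,0,0]]

```text
time_s: 6.6
tcp_pos: [0.4739, 0.3168, 0.0443]
eef_rot: [179.7, -0.1, -50.6]
contact_force: [0.4, -0.5, 0.5]
gripper_width: 0.0007
gripper_force: 0.0
```

Request:
jog_arm:
  deltas:
    - [[-1,1,0.8,0,0],[-1,0.9,0.8,0,0],[-1,0.4,0.7,0,-0.15],[-1,0.5,0.6,0,-0.15],[-1,0.6,0.5,0,-0.15],[-1,0.7,0.4,0,-0.15],[-1,0.7,0.3,0,-0.15]]

```text
time_s: 7.48
tcp_pos: [0.5236, 0.3609, 0.0474]
eef_rot: [-179.9, 0.1, -93.8]
contact_force: [-1.5, -0.7, 0.6]
gripper_width: 0.001
gripper_force: 0.9
```

Contact is made, at the planned 0.75 rad. Now on past dead centre.

Request:
jog_arm:
  deltas:
    - [[-1,0.8,0.2,0,-0.15],[-1,0.8,0.1,0,-0.15],[-1,0.8,0,0,-0.15],[-1,0.8,-0.2,0,-0.15],[-1,0.7,-0.3,0,-0.15],[-1,0,0,0,0],[-1,0,0,0,0]]

```text
time_s: 8.35
tcp_pos: [0.562, 0.3583, 0.0467]
eef_rot: [180.0, 0.1, -136.3]
contact_force: [0.3, 0.9, 0.1]
gripper_width: 0.0004
gripper_force: 0.0
```

```bash
python3 - <<'E'
from h import *
s=r.get_state(); print(s["tcp_pos"],s["eef_rot"],s["contact_force"])
w=r.capture("wrist")[60:340,100:380]; t=r.capture("top"); cv2.imwrite("pics/top2.png",t)
o=np.hstack([cv2.resize(w,(400,400)),cv2.resize(t[215:295,140:220],(400,400),interpolation=cv2.INTER_CUBIC)])
cv2.imwrite("pics/w7.png",o)
E
```

```text
[0.56195716 0.35826786 0.04672681] [ 1.79993150e+02  5.86629094e-02 -1.36286084e+02] [0.30048352 0.90659836 0.10039011]
```

View pics/w7.png

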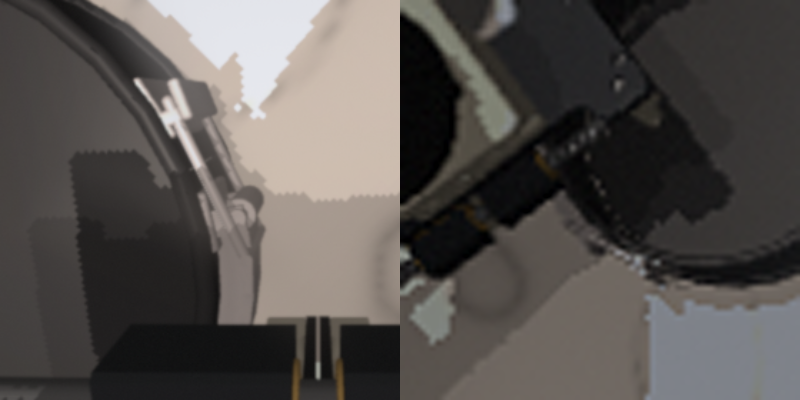

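The wrist half shows the small lever lying along the wall, as on the big tin. A gentle extra push will confirm it, because a shut lever should feel firm.

Request:
jog_arm:
  deltas:
    - [[-1,0.3,-0.3,0,0],[-1,0.2,-0.2,0,0],[-1,0,0,0,0]]

```text
time_s: 8.82
tcp_pos: [0.5665, 0.3535, 0.0462]
eef_rot: [180.0, 0.1, -136.4]
contact_force: [-3.0, 4.5, 0.6]
gripper_width: 0.0003
gripper_force: 2.3
```

A firm 5 N reaction, well above the 1 N spring, means the lever is on its stop. Retreating clear.

Request:
jog_arm:
  deltas:
    - [[-1,-1.2,1,0,0],[-1,-0.8,0.4,0,0],[-1,0,0,5,0],[-1,0,-2,5,0],[-1,-1,-5,5,0],[-1,-1,-6,3,0],[-1,0,-6,0,0],[-1,0,-6,0,0]]

```text
time_s: 9.82
tcp_pos: [0.5279, 0.1264, 0.2183]
eef_rot: [-180.0, 0.1, -136.4]
contact_force: [0.3, 0.3, -0.6]
gripper_width: 0.0006
gripper_force: 0.0
```

Request:
jog_arm:
  deltas:
    - [[-1,-1,-6,0,0],[-1,-1,-6,0,0],[-1,0,-6,0,0],[-1,0,-6,0,0],[-1,0,-6,0,0],[-1,0,0,0,0],[-1,0,0,0,0]]

```text
time_s: 10.7
tcp_pos: [0.5082, -0.1722, 0.2174]
eef_rot: [180.0, -0.0, -136.5]
contact_force: [0.1, 0.8, -0.2]
gripper_width: 0.0
gripper_force: 0.0
```

```bash
python3 - <<'E'
from h import *
s=r.get_state(); print(s["time_s"],s["tcp_pos"],s["contact_force"])
a=cv2.imread("pics/top0.png"); b=r.capture("top"); cv2.imwrite("pics/top3.png",b)
g=cv2.absdiff(a,b).max(2)
m=(g>30).astype(np.uint8); m=cv2.morphologyEx(m,cv2.MORPH_CLOSE,np.ones((3,3)))
n,l,st,ct=cv2.connectedComponentsWithStats(m)
for i in range(1,n):
    if st[i,4]>12 and st[i,1]<330: print("diff",st[i])
for nm,c in(("small",(205,237)),("big",(409,247))):
  for im in(a,b):
    q=(cv2.GaussianBlur(im.max(2),(3,3),0)<85).astype(np.uint8); q=cv2.morphologyEx(q,cv2.MORPH_CLOSE,np.ones((7,7)))
    k,L=cv2.connectedComponents(q); q=cv2.morphologyEx((L==L[c[1],c[0]]).astype(np.uint8),cv2.MORPH_OPEN,cv2.getStructuringElement(2,(15,15)))
    print(nm,cv2.boundingRect(q))
# scene view diff too, around the small tin
S=cv2.imread("pics/scene0.png"); T=r.capture("scene"); cv2.imwrite("pics/scene1.png",T)
# brightest lever pixels left of the small tin wall, before/after: bearing & radius about the tin centre on z=.051
for nm,C,R,w in(("small",(.608,.25),.08,(150,225,225,295)),("big",(.627,-.232),.1,(355,430,240,320))):
  for tag,im in(("before",a),("after",b)):
    base=cv2.medianBlur(im,21).max(2).astype(int); G=im.max(2).astype(int)
    pts=[onz("top",u,v,.051)[:2]-C for v in range(w[2],w[3]) for u in range(w[0],w[1]) if abs(G[v,u]-base[v,u])>25]
    pts=np.array(pts); rr=np.hypot(*pts.T); an=np.degrees(np.arctan2(pts[:,1],pts[:,0]))
    k=(rr>R+.004)&(rr<R+.09)
    print(nm,tag,[(int(t),round(float(rr[k&(abs(an-t)<5)].max()),3) if (k&(abs(an-t)<5)).any() else None,int((k&(abs(an-t)<5)).sum())) for t in range(80,190,10)])
E
```

```text
10.7 [ 0.50822763 -0.17217452  0.21736685] [ 0.1267683   0.83800425 -0.1514783 ]
diff [  153   197   487   283 74612]
diff [430 215   6   6  27]
diff [421 240   5   4  15]
diff [441 250   6  20  44]
diff [431 265   5   5  16]
small (169, 201, 74, 72)
small (155, 200, 348, 280)
big (364, 203, 91, 89)
big (155, 200, 348, 280)
small before [(80, 0.142, 24), (90, 0.138, 24), (100, 0.092, 16), (110, 0.09, 9), (120, 0.088, 6), (130, 0.089, 8), (140, 0.153, 105), (150, 0.115, 18), (160, 0.101, 15), (170, 0.097, 13), (180, 0.098, 2)]
small after [(80, 0.142, 27), (90, 0.138, 23), (100, 0.102, 15), (110, 0.088, 7), (120, 0.085, 2), (130, 0.092, 7), (140, 0.091, 14), (150, 0.094, 10), (160, 0.09, 3), (170, 0.097, 8), (180, None, 0)]
big before [(80, None, 0), (90, 0.106, 3), (100, 0.107, 4), (110, 0.107, 7), (120, 0.107, 5), (130, 0.106, 5), (140, 0.106, 12), (150, 0.17, 33), (160, 0.112, 16), (170, 0.119, 12), (180, 0.104, 2)]
big after [(80, None, 0), (90, None, 0), (100, None, 0), (110, None, 0), (120, None, 0), (130, 0.161, 1), (140, 0.163, 30), (150, 0.17, 139), (160, 0.18, 105), (170, 0.166, 33), (180, 0.149, 7)]
```

The measurement agrees: the small lever's tab is now at 100° and r = 0.102 m about the tin centre, against a predicted 100° and 0.100 m when shut. The big lever was already seen shut, and the tool is clear of everything.

```bash
python3 -c "
from plant import r
print(r.close_job())"
```

```text
the job is handed in; nothing more can be done
None
```

I pushed both buckle levers past dead centre until they snapped shut, and handed the job in at about 11 s; the hand-in gave no verdict, and I didn't measure final tin positions because the arm blocked the last top view.

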